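# Fill the ball cage of a thrust bearing

### The job

Finish loading the brass cage of the thrust bearing: pick the three big loose steel balls off the plywood board and drop one into each of the three empty windows of the cage, letting each go just above its window so that it settles in its seat. Leave the odd small ball in its place on the board, and do not disturb the balls already in the cage or anything else on the bench.

Things in the scene. Friction and masses are not known exactly. Their poses are not given: they have to be found in the camera images.
- bearing: thrust bearing fixed flat on the bench: steel washer 184 mm across, 6 mm thick, bore 84 mm, carrying a brass cage ring (outside 171 mm, inside 91 mm, top 18 mm above the bench). Seven windows 29 mm square evenly spaced on a 130 mm circle, each with a shallow ball seat 9 mm below the cage top; four hold balls, three are empty. Origin: bearing centre at bench level; z up, x towards pocket_a
- pocket_a (a point): one of the three empty windows of the cage: the point where the centre of a seated 25 mm ball lies, 19.4 mm above the bench, 0 degrees round from the bearing's x axis (counter-clockwise from above). Same axes as the bearing
- pocket_b (a point): one of the three empty windows of the cage: the point where the centre of a seated 25 mm ball lies, 19.4 mm above the bench, 154 degrees round from the bearing's x axis (counter-clockwise from above). Same axes as the bearing
- pocket_c (a point): one of the three empty windows of the cage: the point where the centre of a seated 25 mm ball lies, 19.4 mm above the bench, 257 degrees round from the bearing's x axis (counter-clockwise from above). Same axes as the bearing
- ball_1: a loose polished steel ball, 25 mm diameter, about 64 g, resting in a shallow recess of the plywood board, centre about 22.5 mm above the bench. Any of the three may go in any empty window. Origin at its centre; axes mean nothing
- ball_2: a loose polished steel ball, 25 mm diameter, about 64 g, resting in a shallow recess of the plywood board, centre about 22.5 mm above the bench. Any of the three may go in any empty window. Origin at its centre; axes mean nothing
- ball_3: a loose polished steel ball, 25 mm diameter, about 64 g, resting in a shallow recess of the plywood board, centre about 22.5 mm above the bench. Any of the three may go in any empty window. Origin at its centre; axes mean nothing
- small_ball: an odd steel ball, 18 mm diameter, from another bearing, in a recess of the same board; it stays there. Origin at its centre
- board: plywood ball board, 130 x 200 mm, 12 mm thick, fixed on the bench, with six shallow recesses (14 mm wide, 5 mm deep) in two rows of three, 65 mm apart both ways; balls lie in four of them. Origin at the centre of its underside; its long side along its y, z up
- seated_1: a 25 mm steel ball already lying in its window of the cage, 51 degrees round from the bearing's x axis; its top is about 32 mm above the bench. Origin at its centre
- seated_2: a 25 mm steel ball already lying in its window of the cage, 103 degrees round from the bearing's x axis; its top is about 32 mm above the bench. Origin at its centre
- seated_3: a 25 mm steel ball already lying in its window of the cage, 206 degrees round from the bearing's x axis; its top is about 32 mm above the bench. Origin at its centre
- seated_4: a 25 mm steel ball already lying in its window of the cage, 309 degrees round from the bearing's x axis; its top is about 32 mm above the bench. Origin at its centre
- screwdriver: screwdriver lying across on the bench beyond the board, about 200 mm long, under 35 mm high. Origin near its middle, x along it
- wrench: flat steel wrench 8 mm thick lying on the bench to the robot's left, about 215 mm long. Origin near its middle, x along it
- top_washer: the bearing's other steel washer, a flat ring 170 mm across with a 104 mm hole, 9 mm thick, lying on the bench to the robot's right. Origin at the centre of its underside
- bush: brass bush, a tube 44 mm across and 30 mm high, standing beyond the bearing. Origin at the centre of its underside

How it is judged:
By the outcome, as a careful person would: the job done as asked, in the order asked, and still so for the second after the job is handed in, with the robot touching nothing.
It also fails if it takes over 72 s, if anything falls off the work surface, if the arm or the gripper's body presses on something with over 40 N, if the wrist force passes 120 N, or if a joint passes its speed limit or range.

### The arm

A 7-joint arm with a two-finger parallel gripper is mounted at the origin on the work surface. World frame = base frame: x ahead of the robot, y to its left, z up, the work surface at z = 0. Lengths are in mm, angles in rad, forces in N, time in s.
With the tool pointing down it reaches from about 425 to 875 mm from the base axis. Payload 4.7 kg.
Tool frame: the origin (TCP) lies at the very end of the fingers, on their centre line; the grasp point (between the pads) lies 19 mm behind it (ctrl.grasp_offset is the distance from the TCP to the grasp point, in mm); x points along the fingers, y is the direction in which the jaws open and shut, and the axes are right-handed (so a half turn about x gives the same grasp; the last joint's range is limited). The gripper opens to 87 mm and grips with 3 to 60 N. Pads are 19 mm wide; open, the fingers measure 117 mm over their backs; the gripper's body (75 mm by 190 mm) begins 51 mm behind the grasp point.
Start: joints at [-1.159, 0.321, -0.07, 1.45, 0.023, 1.371, -0.057], TCP at [251.833, 599.254, 222.587] pointing down, gripper open.
Joint ranges: [-2.86, 2.86], [-0.3, 2.09], [-1.38, 1.24], [0.06, 2.45], [-1.56, 4.7], [0.09, 2.05], [-2.69, 2.69]. Speed limits (rad/s): [2.57, 2.57, 3.14, 3.14, 3.14, 3.14, 3.14].

### API

Orientations are given as [roll, pitch, yaw] about the fixed x, y, z axes, in that order (R = Rz(yaw) Ry(pitch) Rx(roll)).
In Python, from cell import ctrl gives the robot as it stands.
- The arm moves only by the tool step_arm, never from a script. Its argument "motion" is a list of rows, each an object of numbers: "dx", "dy", "dz": the shift along the tool's x, y, z normalised to -1 to 1, where 1 is 0.1 m; "wx", "wy", "wz": the turn, a rotation vector about the tool's x, y, z normalised to -1 to 1, where 1 is 180 degrees; "gripper": the opening, from -1 (shut) to 1 (fully open). In form: [{"dx": .., "dy": .., "dz": .., "wx": .., "wy": .., "wz": .., "gripper": ..}, ...]. A call has 1 to 5 rows; each row is the pose to reach, as a shift and turn from the pose commanded when the call began, along the tool's axes at that moment, turning the shorter way round; what a row does not reach only later rows make up. A row lasts 1/8 s, in which the tool goes at most 62.5 mm and 10.7 degrees, less where a joint would pass 70% of its speed; a pose out of reach is approached as far as the arm can. A call with a number of a shift or a turn outside -1 to 1 is refused whole. A call with a gripper value outside its range is refused whole. The fingers move at their own pace and stop on an object; "squeeze" is the grip in N (left out, the last holds). Time passes only in rows, so rows that repeat a pose let the fingers close. It gives the time, the measured TCP pose, the force and the opening at its end, in the units of the state.
- ctrl.read_state(): the state, without advancing time (a new reading comes with each control period).
- ctrl.camera(name): name is "side" or "top"; returns a dict with "pixels" (480x640x3 uint8, red, green, blue), "z_map" (480x640 float32, mm along the optical axis (not along the pixel's ray), 0 where there is no reading), "fovy" (degrees; the focal length in pixels is half the picture's height over the tangent of half this angle, whatever the lens; pixels are square), "cx", "cy" (the principal point, pixels), "k1" (the pictures are not rectified: a ray, as slopes to the right and down, at radius r is drawn at 1 + k1 r^2 times it, then the intrinsics apply), "world_from_camera" (4x4, takes a point from camera to world coordinates). Camera axes: x right, y up, looking along -z (the intrinsics and any distortion apply to the point x, -y, -z); pixel columns grow to the right and rows downward; lengths in mm; the calibration is good to about 2 mm. A picture is of the moment at which its call begins.
- ctrl.sign_off(): hands the job in, once; it reports no verdict.
The state is a dict: "clock": time; "q": joint angles; "joint_vel": joint speeds; "joint_efforts": joint torques, N m; "tool_pos": TCP position; "ee_rot": TCP orientation; "wrist_force": force on the tool from outside, world axes, zero at the start; "moment": the same for the moment, N m; "grip_width": finger opening in mm.
Only numpy, scipy, OpenCV 4.12 (cv2) and the standard library are available. Lean on these libraries where they do the work, as an engineer would, in place of code of your own. Each camera call takes 0.05 s, during which the arm holds its last target. There are 200 camera calls.

## Working session

There is one attempt and no reset: what is moved stays moved. The work goes in short steps, Python scripts to look and compute and a tool call to move; the robot and the scene stay as the last step left them, time stands still between calls to the robot, and variables do not carry over. Pictures are saved under pics/ and viewed, about 8 in all and at most 12, crops included, and the job is handed in when it is done.

Besides the shell and the picture viewer there is one more tool, called after "Request:" as name(argument=value, ...) on one line, values as JSON. step_arm: Moves the arm, as the interface text tells. Scaled input: -1 to 1 covers 0.1 m each way for a shift and 180 degrees each way for a turn. Its arguments: {"type":"object","properties":{"motion":{"type":"array"},"squeeze":{"type":"number"}},"required":["motion"]}

```bash
mkdir -p pics; ls
cat > h.py <<'E'
import numpy as np, cv2
from cell import ctrl
def shot(n):
    c=ctrl.camera(n); np.savez(f'{n}.npz',**c); return c
def load(n): return dict(np.load(f'{n}.npz'))
def K(c):
    f=240/np.tan(np.radians(float(c['fovy']))/2)
    return np.array([[f,0,float(c['cx'])],[0,f,float(c['cy'])],[0,0,1]]),np.array([float(c['k1']),0,0,0])
def ray(c,uv):
    k,d=K(c); p=cv2.undistortPoints(np.array(uv,float).reshape(-1,1,2),k,d).reshape(-1,2)
    M=c['world_from_camera']; v=np.c_[p[:,0],-p[:,1],-np.ones(len(p))]@M[:3,:3].T
    return M[:3,3],v
def onplane(c,uv,z):
    o,v=ray(c,uv); return o+v*((z-o[2])/v[:,2])[:,None]
def project(c,P):
    k,d=K(c); M=np.linalg.inv(c['world_from_camera']); q=np.atleast_2d(P)@M[:3,:3].T+M[:3,3]
    q=q*[1,-1,-1]; return cv2.projectPoints(q,np.zeros(3),np.zeros(3),k,d)[0].reshape(-1,2)
E
python3 - <<'E'
from h import *
for n in('top','side'):
    c=shot(n); cv2.imwrite(f'pics/{n}0.png',c['pixels'][...,::-1]); print(n,c['fovy'],c['cx'],c['cy'],c['k1'],c['world_from_camera'].round(3).tolist())
print(ctrl.read_state())
E
```

```text
pics
top 52.98708555098139 320.7598187427003 240.43039891052317 -0.026641472289285244 [[0.001, 0.991, -0.13, 429.392], [-1.0, 0.002, 0.002, 0.063], [0.003, 0.13, 0.991, 1228.735], [0.0, 0.0, 0.0, 1.0]]
side 45.89910664233687 317.1034644737163 239.14617868754843 -0.11700013344790754 [[0.877, 0.282, -0.389, 97.364], [-0.48, 0.477, -0.736, -939.45], [-0.022, 0.832, 0.554, 754.655], [0.0, 0.0, 0.0, 1.0]]
{'clock': 0.1, 'q': array([-1.15891798,  0.32174166, -0.07005872,  1.45155785,  0.02262818,
        1.37079837, -0.05688568]), 'joint_vel': array([-0.00044927, -0.0024927 ,  0.00041388, -0.00196145, -0.00117111,
       -0.00019603,  0.0021393 ]), 'joint_efforts': array([-1.65547526e-04, -4.92568731e+01, -4.05554473e-01, -3.13398492e+01,
       -6.40517869e-02,  3.94249416e-02,  7.77000309e-05]), 'tool_pos': array([251.6679216 , 598.76333547, 221.57294333]), 'ee_rot': array([-1.49547884,  1.56907702, -1.89323396]), 'wrist_force': array([ 0.72309216,  0.07244342, -0.52188152]), 'moment': array([0.0020291 , 0.03282575, 0.00614018]), 'grip_width': 87.0400916237389}
```

View pics/top0.png

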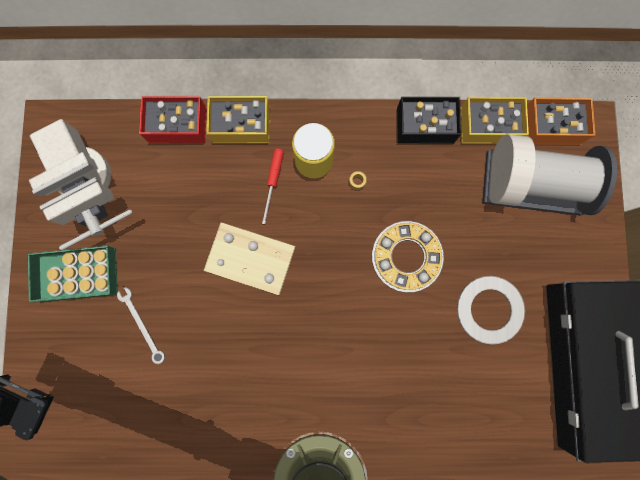

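View pics/side0.png

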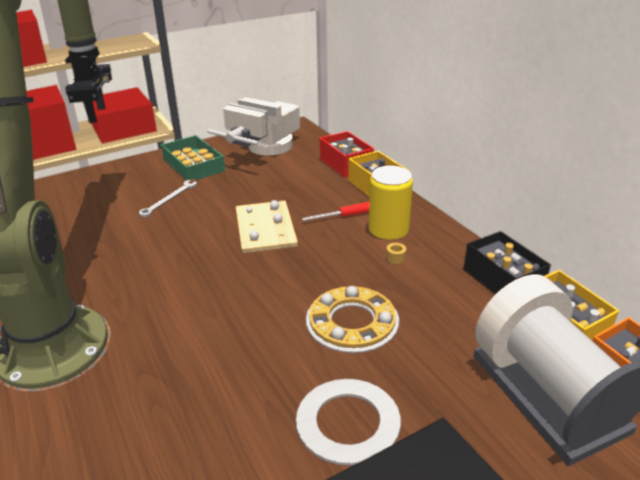

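Run:
```python
from h import *
c=load('top'); im=c['pixels'][...,::-1]
a=cv2.resize(im[218:298,200:300],None,fx=5,fy=5,interpolation=cv2.INTER_CUBIC)
b=cv2.resize(im[217:297,368:448],None,fx=3.75,fy=3.75,interpolation=cv2.INTER_CUBIC)
b=cv2.resize(im[217:297,368:448],(300,300),interpolation=cv2.INTER_CUBIC)
o=np.zeros((400,800,3),np.uint8);o[:400,:500]=a;o[:300,500:]=b
cv2.imwrite('pics/crop1.png',o)
c=load('side'); im=c['pixels'][...,::-1]
a=cv2.resize(im[195:255,230:300],None,fx=5.6,fy=5.6,interpolation=cv2.INTER_CUBIC)
b=cv2.resize(im[280:352,302:402],None,fx=4.6,fy=4.6,interpolation=cv2.INTER_CUBIC)
o=np.zeros((340,860,3),np.uint8);o[:a.shape[0],:a.shape[1]]=a;o[:b.shape[0],400:400+b.shape[1]]=b
cv2.imwrite('pics/crop2.png',o[:,:])
```

```text
(no output)
```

View pics/crop1.png

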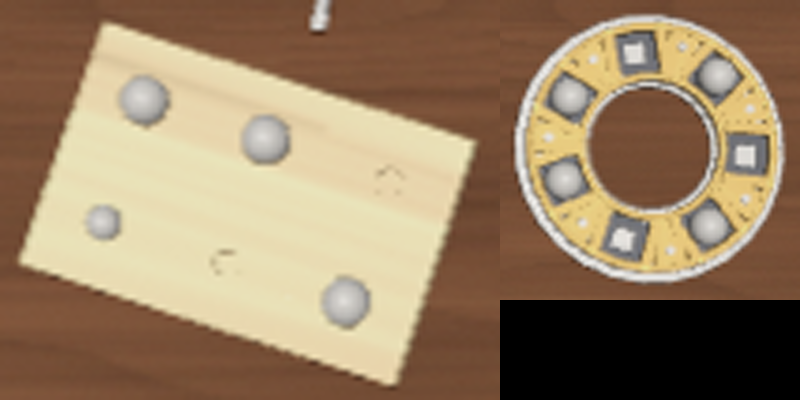

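View pics/crop2.png

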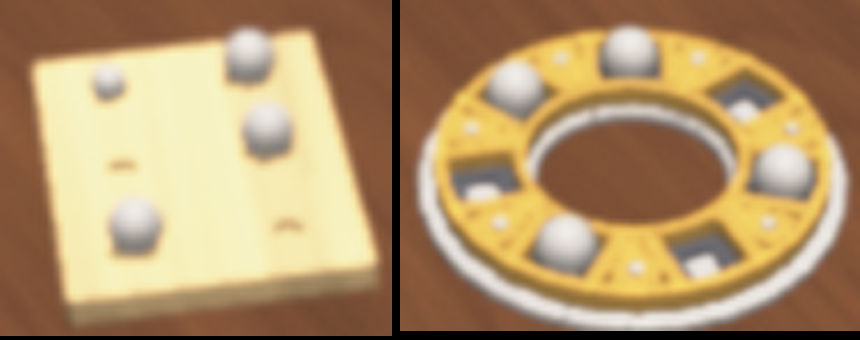

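```bash
cat > fit.py <<'E'
from h import *
from scipy.optimize import least_squares
def m(p,s,u0,v0,x0=0): p=np.array(p,float); p[:,0]-=x0; return (p+.5)/s-.5+[u0,v0]
ang=np.radians(np.arange(7)*360/7)
bz=np.array([18,19.4,19.4,18,19.4,18,19.4]) # a s1 s2 b s3 c s4
Bm=np.c_[65*np.cos(ang),65*np.sin(ang),bz]
# board model: ball1 ball2 (empty) / small (empty) ball3; corners
Pm=np.array([[32.5,65,22.5],[32.5,0,22.5],[-32.5,-65,22.5],[-32.5,65,18.5],[65,100,12],[65,-100,12],[-65,-100,12],[-65,100,12]],float)
obs={'top':(m([(636,52),(571,97),(566,179),(624,239),(710,225),(746,155),(718,75)],3.75,368,217,500),
 m([(143,100),(265,138),(345,301),(103,222),(103,22),(476,143),(397,384),(20,263)],5,200,218)),
'side':(m([(745,92),(630,52),(515,87),(485,177),(567,243),(703,250),(783,170)],4.6,302,280,400),
 m([(248,55),(267,129),(134,225),(108,81),(312,33),(377,265),(70,304),(33,63)],5.6,230,195))}
def T(p,M):
    c,s=np.cos(p[2]),np.sin(p[2]); return np.c_[M[:,0]*c-M[:,1]*s+p[0],M[:,0]*s+M[:,1]*c+p[1],M[:,2]]
if __name__=='__main__':
  for i,(M,g) in enumerate(((Bm,(460,-200,0)),(Pm,(460,170,-.3)))):
    for cams in(['top'],['side'],['top','side']):
        C={n:load(n) for n in cams}
        r=lambda p:np.concatenate([(project(C[n],T(p,M))-obs[n][i]).ravel() for n in cams])
        s=least_squares(r,g,x_scale=[10,10,.1],loss='soft_l1'); print(cams,s.x.round(3),'rms px',np.sqrt((s.fun**2).mean()).round(2),np.abs(r(s.x)).max().round(2))
    print(T(s.x,M).round(1).tolist())
  for n in('top','side'):
    c=load(n); 
    for P in obs[n][1][:3]: print(n,'ball@22.5',onplane(c,P,22.5).round(1))
E
python3 fit.py
python3 - <<'E'
from h import *
from scipy.spatial.transform import Rotation as R
print(R.from_euler('xyz',ctrl.read_state()['ee_rot']).as_matrix().round(3))
E
```

```text
['top'] [ 5.50248e+02 -2.24454e+02  1.41000e-01] rms px 0.37 0.76
['side'] [ 5.48861e+02 -2.23772e+02  1.43000e-01] rms px 0.36 0.75
['top', 'side'] [ 5.49397e+02 -2.23946e+02  1.42000e-01] rms px 0.44 0.78
[[613.7, -214.7, 18.0], [582.3, -167.9, 19.4], [526.1, -163.3, 19.4], [487.4, -204.3, 18.0], [495.4, -260.2, 19.4], [544.1, -288.7, 18.0], [596.7, -268.5, 19.4]]
['top'] [ 5.43943e+02  1.78913e+02 -3.08000e-01] rms px 0.24 0.55
['side'] [ 5.41708e+02  1.78431e+02 -3.11000e-01] rms px 0.28 0.5
['top', 'side'] [ 5.4294e+02  1.7900e+02 -3.1000e-01] rms px 0.39 0.72
[[593.7, 231.0, 22.5], [573.9, 169.1, 22.5], [492.2, 127.0, 22.5], [531.8, 250.8, 18.5], [635.3, 254.4, 12.0], [574.3, 63.9, 12.0], [450.5, 103.6, 12.0], [511.5, 294.1, 12.0]]
top ball@22.5 [[594.5 231.5  22.5]]
top ball@22.5 [[575.3 169.3  22.5]]
top ball@22.5 [[493.2 127.6  22.5]]
side ball@22.5 [[593.2 232.8  22.5]]
side ball@22.5 [[572.7 169.   22.5]]
side ball@22.5 [[490.6 127.4  22.5]]
[[-0.001  0.387  0.922]
 [-0.002  0.922 -0.387]
 [-1.    -0.002  0.   ]]
```

Request:
step_arm(motion=[{"dz": 0.25,"wx": 0.05,"gripper": 0},{"dz": 0.5,"wx": 0.1,"gripper": 0},{"dz": 0.75,"wx": 0.14,"gripper": 0},{"dz": 1,"wx": 0.187,"gripper": 0},{"dz": 1,"wx": 0.187,"gripper": 0}])

```text
invalid input at $.motion[0]: expected keys dx, dy, dz, wx, wy, wz, gripper
```

Request:
step_arm(motion=[{"dz": 0.25,"wx": 0.05,"gripper": 0},{"dz": 0.5,"wx": 0.1,"gripper": 0},{"dz": 0.75,"wx": 0.14,"gripper": 0},{"dz": 1,"wx": 0.187,"gripper": 0},{"dz": 1,"wx": 0.187,"gripper": 0}])

```text
invalid input at $.motion[0]: expected keys dx, dy, dz, wx, wy, wz, gripper
```

Request:
step_arm(motion=[{"dy": 0.3,"dz": 0.3,"gripper": 0},{"dy": 0.6,"dz": 0.6,"gripper": 0},{"dy": 0.97,"dz": 1,"gripper": 0},{"dy": 0.97,"dz": 1,"gripper": 0}])

```text
invalid input at $.motion[0]: expected keys dx, dy, dz, wx, wy, wz, gripper
```

Request:
step_arm(motion=[{"dx": 0.3,"dy": 0.3,"dz": 0.3,"gripper": 0},{"dx": 0.7,"dy": 0.6,"dz": 0.6,"gripper": 0},{"dx": 1,"dy": 0.97,"dz": 1,"gripper": 0},{"dx": 1,"dy": 0.97,"dz": 1,"gripper": 0},{"dx": 1,"dy": 0.97,"dz": 1,"gripper": 0}])

```text
invalid input at $.motion[0]: expected keys dx, dy, dz, wx, wy, wz, gripper
```

Request:
step_arm(motion=[{"dx": 0,"dy": 0,"dz": 0.25,"wx": 0.05,"wy": 0,"wz": 0,"gripper": 0},{"dx": 0,"dy": 0,"dz": 0.5,"wx": 0.1,"wy": 0,"wz": 0,"gripper": 0},{"dx": 0,"dy": 0,"dz": 0.75,"wx": 0.14,"wy": 0,"wz": 0,"gripper": 0},{"dx": 0,"dy": 0,"dz": 1,"wx": 0.187,"wy": 0,"wz": 0,"gripper": 0},{"dx": 0,"dy": 0,"dz": 1,"wx": 0.187,"wy": 0,"wz": 0,"gripper": 0}])

```text
clock: 0.72
tool_pos: [346.5, 558.8, 222.0]
ee_rot: [-0.046, 1.569, -1.034]
wrist_force: [-0.8, 0.1, 1.0]
grip_width: 46.9
```

Request:
step_arm(motion=[{"dx": 0,"dy": 0,"dz": 0.25,"wx": 0.05,"wy": 0,"wz": 0,"gripper": 0},{"dx": 0,"dy": 0,"dz": 0.5,"wx": 0.1,"wy": 0,"wz": 0,"gripper": 0},{"dx": 0,"dy": 0,"dz": 0.75,"wx": 0.14,"wy": 0,"wz": 0,"gripper": 0},{"dx": 0,"dy": 0,"dz": 1,"wx": 0.187,"wy": 0,"wz": 0,"gripper": 0},{"dx": 0,"dy": 0,"dz": 1,"wx": 0.187,"wy": 0,"wz": 0,"gripper": 0}])

```text
clock: 1.35
tool_pos: [399.6, 476.3, 222.6]
ee_rot: [0.299, 1.57, -1.272]
wrist_force: [-0.3, -0.6, 0.6]
grip_width: 43.3
```

Request:
step_arm(motion=[{"dx": 0,"dy": 0.3,"dz": 0.3,"wx": 0,"wy": 0,"wz": 0,"gripper": 0},{"dx": 0,"dy": 0.6,"dz": 0.6,"wx": 0,"wy": 0,"wz": 0,"gripper": 0},{"dx": 0,"dy": 0.97,"dz": 1,"wx": 0,"wy": 0,"wz": 0,"gripper": 0},{"dx": 0,"dy": 0.97,"dz": 1,"wx": 0,"wy": 0,"wz": 0,"gripper": 0}])

```text
clock: 1.85
tool_pos: [498.8, 373.8, 222.6]
ee_rot: [0.782, 1.569, -0.793]
wrist_force: [0.4, 0.8, -0.0]
grip_width: 43.3
```

Request:
step_arm(motion=[{"dx": 0.3,"dy": 0.3,"dz": 0.3,"wx": 0,"wy": 0,"wz": 0,"gripper": 0},{"dx": 0.7,"dy": 0.6,"dz": 0.6,"wx": 0,"wy": 0,"wz": 0,"gripper": 0},{"dx": 1,"dy": 0.97,"dz": 1,"wx": 0,"wy": 0,"wz": 0,"gripper": 0},{"dx": 1,"dy": 0.97,"dz": 1,"wx": 0,"wy": 0,"wz": 0,"gripper": 0},{"dx": 1,"dy": 0.97,"dz": 1,"wx": 0,"wy": 0,"wz": 0,"gripper": 0}])

```text
clock: 2.48
tool_pos: [591.7, 279.7, 122.2]
ee_rot: [-2.405, 1.569, 2.31]
wrist_force: [-0.6, -0.1, -0.7]
grip_width: 43.3
```

Request:
step_arm(motion=[{"dx": 0.3,"dy": 0.02,"dz": 0.24,"wx": 0,"wy": 0,"wz": 0,"gripper": 0},{"dx": 0.6,"dy": 0.02,"dz": 0.48,"wx": 0,"wy": 0,"wz": 0,"gripper": 0},{"dx": 0.6,"dy": 0.02,"dz": 0.48,"wx": 0,"wy": 0,"wz": 0,"gripper": 0},{"dx": 0.6,"dy": 0.02,"dz": 0.48,"wx": 0,"wy": 0,"wz": 0,"gripper": 0}])

```text
clock: 2.98
tool_pos: [595.0, 232.5, 64.4]
ee_rot: [2.564, 1.567, 0.995]
wrist_force: [-0.1, 0.9, 0.2]
grip_width: 43.8
```

Run:
```python
from h import *
from scipy.spatial.transform import Rotation as R
s=ctrl.read_state(); print(s['tool_pos'],R.from_euler('xyz',s['ee_rot']).as_matrix().round(3).tolist())
c=shot('side'); u,v=project(c,[593.5,231.5,40])[0].astype(int); print(u,v)
cv2.imwrite('pics/s1.png',cv2.resize(c['pixels'][v-50:v+40,u-60:u+60,::-1],None,fx=5,fy=5,interpolation=cv2.INTER_CUBIC))
```

```text
[595.0125231  232.51468965  64.36417539] [[0.002, 1.0, 0.002], [0.003, 0.002, -1.0], [-1.0, 0.002, -0.003]]
273 198
```

View pics/s1.png

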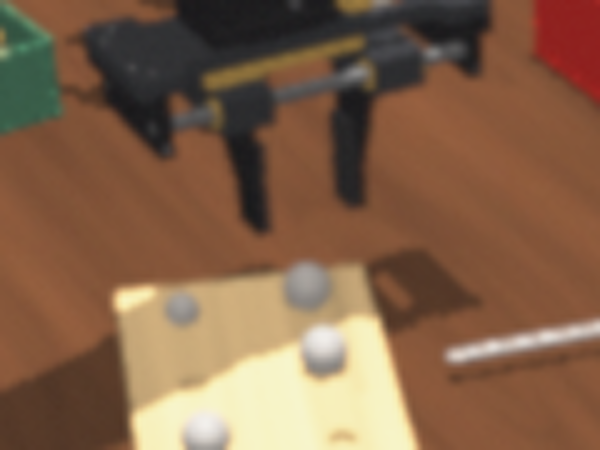

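Request:
step_arm(motion=[{"dx": 0.2,"dy": -0.01,"dz": 0.01,"wx": 0,"wy": 0,"wz": 0,"gripper": 0},{"dx": 0.4,"dy": -0.01,"dz": 0.01,"wx": 0,"wy": 0,"wz": 0,"gripper": 0},{"dx": 0.49,"dy": -0.01,"dz": 0.01,"wx": 0,"wy": 0,"wz": 0,"gripper": 0},{"dx": 0.49,"dy": -0.01,"dz": 0.01,"wx": 0,"wy": 0,"wz": 0,"gripper": 0}])

```text
clock: 3.52
tool_pos: [593.5, 227.7, 12.9]
ee_rot: [-1.197, 1.57, -2.77]
wrist_force: [0.1, 0.3, -0.1]
grip_width: 43.7
```

Request:
step_arm(motion=[{"dx": 0,"dy": 0,"dz": 0,"wx": 0,"wy": 0,"wz": 0,"gripper": -0.6},{"dx": 0,"dy": 0,"dz": 0,"wx": 0,"wy": 0,"wz": 0,"gripper": -0.6},{"dx": 0,"dy": 0,"dz": 0,"wx": 0,"wy": 0,"wz": 0,"gripper": -0.6},{"dx": 0,"dy": 0,"dz": 0,"wx": 0,"wy": 0,"wz": 0,"gripper": -0.6}], squeeze=12)

```text
clock: 4.03
tool_pos: [593.7, 227.8, 13.5]
ee_rot: [-1.283, 1.571, -2.856]
wrist_force: [-0.7, 0.7, -0.3]
grip_width: 23.5
```

Request:
step_arm(motion=[{"dx": -0.1,"dy": 0,"dz": 0,"wx": 0,"wy": 0,"wz": 0,"gripper": -0.6},{"dx": -0.3,"dy": 0,"dz": 0,"wx": 0,"wy": 0,"wz": 0,"gripper": -0.6},{"dx": -0.6,"dy": 0,"dz": 0,"wx": 0,"wy": 0,"wz": 0,"gripper": -0.6},{"dx": -0.8,"dy": 0,"dz": 0,"wx": 0,"wy": 0,"wz": 0,"gripper": -0.6},{"dx": -0.8,"dy": 0,"dz": 0,"wx": 0,"wy": 0,"wz": 0,"gripper": -0.6}])

```text
clock: 4.65
tool_pos: [595.4, 228.5, 96.4]
ee_rot: [2.058, 1.566, 0.485]
wrist_force: [0.5, 0.1, -1.4]
grip_width: 23.5
```

Run:
```python
from h import *
for i in range(4):
    c=shot('side');s=ctrl.read_state(); print(s['tool_pos'],s['grip_width'],s['wrist_force'])
u,v=project(c,[593.5,231.5,80])[0].astype(int); print(u,v, project(c,[593.5,228,100])[0])
cv2.imwrite('pics/s2.png',cv2.resize(c['pixels'][v-40:v+50,u-60:u+60,::-1],None,fx=5,fy=5,interpolation=cv2.INTER_CUBIC))
```

```text
[594.308445   228.04679768  94.5972379 ] 23.85282745723584 [ 0.05296476  0.52771665 -0.05251805]
[593.47603292 227.7728199   93.35170263] 24.078931110578132 [-0.3789314  -0.7534701  -0.79462402]
[593.03716041 227.61698748  92.63788044] 23.85560302185539 [-0.09856765  0.67388703 -0.43665636]
[592.88287707 227.53023685  92.29408361] 24.381825763585365 [ 0.08857507 -0.1607868  -0.05950034]
272 184 [272.83908573 178.40440861]
```

View pics/s2.png

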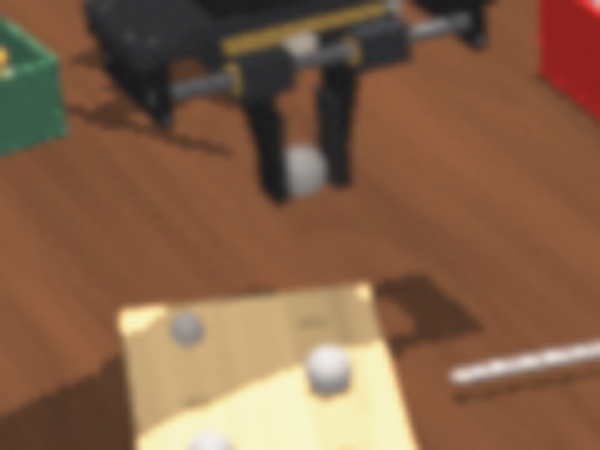

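```bash
cat >> h.py <<'E'
def ballfit(c,uv,rp=4,rad=12.5):
    """sphere centre of known radius from depth pixels round uv"""
    from scipy.optimize import least_squares
    u,v=np.round(uv).astype(int); g=np.array([(a,b) for a in range(u-rp,u+rp+1) for b in range(v-rp,v+rp+1) if (a-uv[0])**2+(b-uv[1])**2<=rp*rp])
    z=c['z_map'][g[:,1],g[:,0]]; g=g[z>0]; z=z[z>0]; o,d=ray(c,g); P=o+d*z[:,None]
    x0=P.mean(0)+ d.mean(0)/np.linalg.norm(d.mean(0))*8
    s=least_squares(lambda x:np.linalg.norm(P-x,axis=1)-rad,x0,loss='soft_l1'); return s.x.round(1),np.abs(s.fun).mean().round(2)
E
python3 - <<'E'
from h import *
c=load('side'); print('held',ballfit(c,(273,178.4)),'b2',ballfit(c,(272-60+328/5,184-40+370/5)),'b2 ray',onplane(c,[(277.6,218)],22.5),'held ray101',onplane(c,[(273,178.4)],101.3))
c=shot('top'); s=ctrl.read_state(); print(s['tool_pos'])
cv2.imwrite('pics/x.png',c['pixels'])
E
```

```text
held (array([592.1, 230.4, 100. ]), np.float64(2.12)) b2 (array([574.2, 169.3,  21.9]), np.float64(1.65)) b2 ray [[572.66002199 166.95823916  22.5       ]] held ray101 [[592.87017711 225.49271332 101.3       ]]
[592.92984531 227.50790193  92.21984951]
```

Request:
step_arm(motion=[{"dx": 0,"dy": 0,"dz": 0.2,"wx": 0,"wy": 0,"wz": 0,"gripper": -0.6},{"dx": 0,"dy": 0,"dz": 0.5,"wx": 0,"wy": 0,"wz": 0,"gripper": -0.6},{"dx": 0,"dy": 0,"dz": 1,"wx": 0,"wy": 0,"wz": 0,"gripper": -0.6}])

```text
clock: 5.28
tool_pos: [593.1, 127.0, 93.0]
ee_rot: [-1.41, 1.57, -2.98]
wrist_force: [1.4, -0.2, -0.0]
grip_width: 24.2
```

Request:
step_arm(motion=[{"dx": 0,"dy": 0,"dz": 0.5,"wx": 0,"wy": 0,"wz": 0,"gripper": -0.6},{"dx": 0,"dy": 0,"dz": 1,"wx": 0,"wy": 0,"wz": 0,"gripper": -0.6}])

```text
clock: 5.52
tool_pos: [592.7, 24.2, 93.2]
ee_rot: [-0.591, 1.57, -2.165]
wrist_force: [0.7, 0.2, -1.0]
grip_width: 23.9
```

Request:
step_arm(motion=[{"dx": 0,"dy": 0,"dz": 0.5,"wx": 0,"wy": 0,"wz": 0,"gripper": -0.6},{"dx": 0,"dy": 0,"dz": 1,"wx": 0,"wy": 0,"wz": 0,"gripper": -0.6}])

```text
clock: 5.78
tool_pos: [592.2, -75.6, 93.3]
ee_rot: [-0.791, 1.57, -2.365]
wrist_force: [1.2, -0.4, -0.7]
grip_width: 24.0
```

Request:
step_arm(motion=[{"dx": 0,"dy": 0.1,"dz": 0.4,"wx": 0,"wy": 0,"wz": 0,"gripper": -0.6},{"dx": 0,"dy": 0.2,"dz": 0.8,"wx": 0,"wy": 0,"wz": 0,"gripper": -0.6},{"dx": 0,"dy": 0.21,"dz": 1,"wx": 0,"wy": 0,"wz": 0,"gripper": -0.6}])

```text
clock: 6.15
tool_pos: [612.8, -176.7, 93.3]
ee_rot: [-0.499, 1.569, -2.076]
wrist_force: [-0.1, -1.0, -0.6]
grip_width: 23.9
```

Request:
step_arm(motion=[{"dx": 0.1,"dy": 0,"dz": 0.3,"wx": 0,"wy": 0,"wz": 0,"gripper": -0.6},{"dx": 0.25,"dy": 0,"dz": 0.44,"wx": 0,"wy": 0,"wz": 0,"gripper": -0.6},{"dx": 0.25,"dy": 0,"dz": 0.44,"wx": 0,"wy": 0,"wz": 0,"gripper": -0.6},{"dx": 0.25,"dy": 0,"dz": 0.44,"wx": 0,"wy": 0,"wz": 0,"gripper": -0.6},{"dx": 0.25,"dy": 0,"dz": 0.44,"wx": 0,"wy": 0,"wz": 0,"gripper": -0.6}])

```text
clock: 6.78
tool_pos: [614.7, -214.5, 69.0]
ee_rot: [2.258, 1.57, 0.688]
wrist_force: [0.1, -0.1, -0.8]
grip_width: 23.8
```

Request:
step_arm(motion=[{"dx": 0,"dy": 0,"dz": 0,"wx": 0,"wy": 0,"wz": 0,"gripper": -0.6},{"dx": 0,"dy": 0,"dz": 0,"wx": 0,"wy": 0,"wz": 0,"gripper": -0.6},{"dx": 0,"dy": 0,"dz": 0,"wx": 0,"wy": 0,"wz": 0,"gripper": -0.6}])

```text
clock: 7.15
tool_pos: [614.0, -216.1, 68.7]
ee_rot: [1.915, 1.571, 0.342]
wrist_force: [0.5, 0.2, 0.0]
grip_width: 23.6
```

Request:
step_arm(motion=[{"dx": 0.15,"dy": 0,"dz": 0,"wx": 0,"wy": 0,"wz": 0,"gripper": -0.6},{"dx": 0.3,"dy": 0,"dz": 0,"wx": 0,"wy": 0,"wz": 0,"gripper": -0.6},{"dx": 0.42,"dy": 0,"dz": 0,"wx": 0,"wy": 0,"wz": 0,"gripper": -0.6},{"dx": 0.42,"dy": 0,"dz": 0,"wx": 0,"wy": 0,"wz": 0,"gripper": -0.6},{"dx": 0.42,"dy": 0,"dz": 0,"wx": 0,"wy": 0,"wz": 0,"gripper": -0.6}])

```text
clock: 7.78
tool_pos: [614.1, -216.4, 26.7]
ee_rot: [1.034, 1.57, -0.539]
wrist_force: [0.3, -0.1, -1.1]
grip_width: 24.1
```

Run:
```python
from h import *
for i in range(3): c=shot('side')
s=ctrl.read_state(); print(s['tool_pos'])
u,v=project(c,[613.7,-214.7,36])[0]; print(u,v); u,v=int(u),int(v)
print(project(c,[[582.3,-167.9,19.4],[596.7,-268.5,19.4],[613.7,-214.7,34.7]])-[u-40,v-40])
cv2.imwrite('pics/s3.png',cv2.resize(c['pixels'][v-40:v+40,u-40:u+40,::-1],None,fx=7,fy=7,interpolation=cv2.INTER_CUBIC))
```

```text
[ 614.47018553 -216.42949441   27.25682148]
377.47620462946855 292.4639160964353
[[14.76418347 39.24551614]
 [48.23666731 65.00139951]
 [40.45114134 40.9690091 ]]
```

View pics/s3.png

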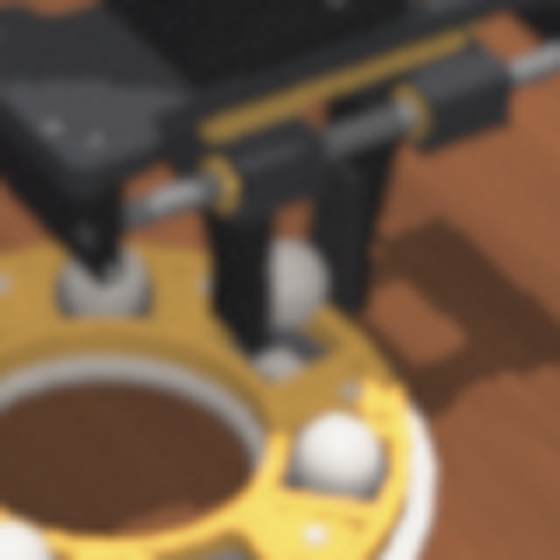

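Request:
step_arm(motion=[{"dx": 0.06,"dy": -0.006,"dz": 0,"wx": 0,"wy": 0,"wz": 0,"gripper": -0.6},{"dx": 0.06,"dy": -0.006,"dz": 0,"wx": 0,"wy": 0,"wz": 0,"gripper": -0.6},{"dx": 0.06,"dy": -0.006,"dz": 0,"wx": 0,"wy": 0,"wz": 0,"gripper": -0.6},{"dx": 0.06,"dy": -0.006,"dz": 0,"wx": 0,"wy": 0,"wz": 0,"gripper": -0.6}])

```text
clock: 8.43
tool_pos: [613.4, -216.3, 20.6]
ee_rot: [1.564, 1.571, -0.009]
wrist_force: [0.4, 0.2, -0.6]
grip_width: 24.0
```

Request:
step_arm(motion=[{"dx": 0,"dy": 0,"dz": 0,"wx": 0,"wy": 0,"wz": 0,"gripper": -0.35},{"dx": 0,"dy": 0,"dz": 0,"wx": 0,"wy": 0,"wz": 0,"gripper": -0.2},{"dx": 0,"dy": 0,"dz": 0,"wx": 0,"wy": 0,"wz": 0,"gripper": -0.1},{"dx": 0,"dy": 0,"dz": 0,"wx": 0,"wy": 0,"wz": 0,"gripper": -0.1}])

```text
clock: 8.93
tool_pos: [613.4, -216.3, 20.6]
ee_rot: [1.684, 1.571, 0.111]
wrist_force: [-0.4, 0.1, 0.1]
grip_width: 38.1
```

Request:
step_arm(motion=[{"dx": -0.2,"dy": 0,"dz": 0,"wx": 0,"wy": 0,"wz": 0,"gripper": -0.1},{"dx": -0.5,"dy": 0,"dz": 0,"wx": 0,"wy": 0,"wz": 0,"gripper": -0.1},{"dx": -0.72,"dy": 0,"dz": 0,"wx": 0,"wy": 0,"wz": 0,"gripper": -0.1}])

```text
clock: 9.3
tool_pos: [614.2, -216.7, 95.5]
ee_rot: [1.332, 1.568, -0.241]
wrist_force: [0.0, 0.1, -0.2]
grip_width: 39.0
```

Request:
step_arm(motion=[{"dx": 0,"dy": 0,"dz": -0.2,"wx": 0,"wy": 0,"wz": 0,"gripper": 0},{"dx": 0,"dy": 0,"dz": -0.5,"wx": 0,"wy": 0,"wz": 0,"gripper": 0},{"dx": 0,"dy": 0,"dz": -1,"wx": 0,"wy": 0,"wz": 0,"gripper": 0}])

```text
clock: 9.68
tool_pos: [612.8, -115.5, 92.1]
ee_rot: [-1.278, 1.57, -2.854]
wrist_force: [-0.1, -0.5, -0.2]
grip_width: 43.8
```

Request:
step_arm(motion=[{"dx": 0,"dy": -0.2,"dz": -0.5,"wx": 0,"wy": 0,"wz": 0,"gripper": 0},{"dx": 0,"dy": -0.4,"dz": -1,"wx": 0,"wy": 0,"wz": 0,"gripper": 0}])

```text
clock: 9.93
tool_pos: [572.2, -12.6, 91.8]
ee_rot: [-2.05, 1.569, 2.662]
wrist_force: [0.7, 0.8, -0.4]
grip_width: 43.7
```

Request:
step_arm(motion=[{"dx": 0,"dy": 0,"dz": -0.5,"wx": 0,"wy": 0,"wz": 0,"gripper": 0},{"dx": 0,"dy": 0,"dz": -1,"wx": 0,"wy": 0,"wz": 0,"gripper": 0}])

```text
clock: 10.18
tool_pos: [572.4, 87.2, 92.2]
ee_rot: [-2.406, 1.57, 2.306]
wrist_force: [0.6, 0.3, 0.3]
grip_width: 43.8
```

Request:
step_arm(motion=[{"dx": 0,"dy": 0,"dz": -0.4,"wx": 0,"wy": 0,"wz": 0,"gripper": 0},{"dx": 0.15,"dy": 0,"dz": -0.75,"wx": 0,"wy": 0,"wz": 0,"gripper": 0},{"dx": 0.3,"dy": 0,"dz": -0.85,"wx": 0,"wy": 0,"wz": 0,"gripper": 0},{"dx": 0.3,"dy": 0,"dz": -0.85,"wx": 0,"wy": 0,"wz": 0,"gripper": 0}])

```text
clock: 10.68
tool_pos: [572.1, 168.7, 60.5]
ee_rot: [-1.108, 1.566, -2.679]
wrist_force: [0.2, -1.2, -0.4]
grip_width: 43.4
```

Request:
step_arm(motion=[{"dx": 0,"dy": 0,"dz": 0,"wx": 0,"wy": 0,"wz": 0,"gripper": 0},{"dx": 0,"dy": 0,"dz": 0,"wx": 0,"wy": 0,"wz": 0,"gripper": 0},{"dx": 0,"dy": 0,"dz": 0,"wx": 0,"wy": 0,"wz": 0,"gripper": 0},{"dx": 0,"dy": 0,"dz": 0,"wx": 0,"wy": 0,"wz": 0,"gripper": 0}])

```text
clock: 11.18
tool_pos: [574.4, 168.5, 62.9]
ee_rot: [2.036, 1.57, 0.463]
wrist_force: [-1.0, 0.1, 0.6]
grip_width: 43.6
```

Run:
```python
from h import *
c=shot('side'); s=ctrl.read_state(); print(s['tool_pos'])
print(ballfit(c,project(c,[613.7,-214.7,19.4])[0]))
k=c['pixels'][...,::-1]
a=cv2.resize(k[280:352,302:402],None,fx=5,fy=5,interpolation=cv2.INTER_CUBIC)
cv2.imwrite('pics/s4.png',a)
```

```text
[574.26365783 168.6112279   62.80983943]
(array([ 612.9, -215.8,   18.2]), np.float64(1.42))
```

View pics/s4.png

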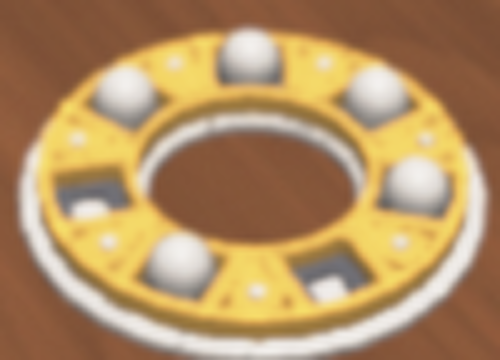

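Request:
step_arm(motion=[{"dx": 0.2,"dy": 0,"dz": 0,"wx": 0,"wy": 0,"wz": 0,"gripper": 0},{"dx": 0.4,"dy": 0,"dz": 0,"wx": 0,"wy": 0,"wz": 0,"gripper": 0},{"dx": 0.48,"dy": 0,"dz": 0,"wx": 0,"wy": 0,"wz": 0,"gripper": 0},{"dx": 0.48,"dy": 0,"dz": 0,"wx": 0,"wy": 0,"wz": 0,"gripper": 0},{"dx": 0.48,"dy": 0,"dz": 0,"wx": 0,"wy": 0,"wz": 0,"gripper": 0}])

```text
clock: 11.85
tool_pos: [574.0, 168.8, 14.1]
ee_rot: [-0.9, 1.57, -2.473]
wrist_force: [-0.1, -0.5, 1.0]
grip_width: 43.6
```

Request:
step_arm(motion=[{"dx": 0,"dy": 0,"dz": 0,"wx": 0,"wy": 0,"wz": 0,"gripper": 0},{"dx": 0,"dy": 0,"dz": 0,"wx": 0,"wy": 0,"wz": 0,"gripper": -0.6},{"dx": 0,"dy": 0,"dz": 0,"wx": 0,"wy": 0,"wz": 0,"gripper": -0.6},{"dx": 0,"dy": 0,"dz": 0,"wx": 0,"wy": 0,"wz": 0,"gripper": -0.6},{"dx": 0,"dy": 0,"dz": 0,"wx": 0,"wy": 0,"wz": 0,"gripper": -0.6}])

```text
clock: 12.48
tool_pos: [574.0, 168.9, 14.7]
ee_rot: [-2.744, 1.571, 1.966]
wrist_force: [-0.2, -0.1, 0.3]
grip_width: 24.2
```

Request:
step_arm(motion=[{"dx": -0.1,"dy": 0,"dz": 0,"wx": 0,"wy": 0,"wz": 0,"gripper": -0.6},{"dx": -0.3,"dy": 0,"dz": 0,"wx": 0,"wy": 0,"wz": 0,"gripper": -0.6},{"dx": -0.6,"dy": 0,"dz": 0,"wx": 0,"wy": 0,"wz": 0,"gripper": -0.6},{"dx": -0.8,"dy": 0,"dz": 0,"wx": 0,"wy": 0,"wz": 0,"gripper": -0.6},{"dx": -0.8,"dy": 0,"dz": 0,"wx": 0,"wy": 0,"wz": 0,"gripper": -0.6}])

```text
clock: 13.1
tool_pos: [575.7, 169.4, 97.2]
ee_rot: [2.005, 1.566, 0.433]
wrist_force: [-0.2, 0.2, 0.3]
grip_width: 24.0
```

Request:
step_arm(motion=[{"dx": 0,"dy": 0,"dz": 0.2,"wx": 0,"wy": 0,"wz": 0,"gripper": -0.6},{"dx": 0,"dy": 0,"dz": 0.5,"wx": 0,"wy": 0,"wz": 0,"gripper": -0.6},{"dx": 0,"dy": 0,"dz": 1,"wx": 0,"wy": 0,"wz": 0,"gripper": -0.6}])

```text
clock: 13.48
tool_pos: [572.7, 67.9, 93.0]
ee_rot: [-1.357, 1.568, -2.927]
wrist_force: [0.8, -0.6, -0.5]
grip_width: 24.1
```

Request:
step_arm(motion=[{"dx": 0,"dy": -0.15,"dz": 0.5,"wx": 0,"wy": 0,"wz": 0,"gripper": -0.6},{"dx": 0,"dy": -0.3,"dz": 1,"wx": 0,"wy": 0,"wz": 0,"gripper": -0.6}])

```text
clock: 13.72
tool_pos: [541.6, -34.5, 93.1]
ee_rot: [-1.187, 1.568, -2.761]
wrist_force: [0.3, -0.6, -1.1]
grip_width: 23.8
```

Request:
step_arm(motion=[{"dx": 0,"dy": 0,"dz": 0.5,"wx": 0,"wy": 0,"wz": 0,"gripper": -0.6},{"dx": 0,"dy": 0,"dz": 1,"wx": 0,"wy": 0,"wz": 0,"gripper": -0.6}])

```text
clock: 13.98
tool_pos: [541.5, -134.1, 93.4]
ee_rot: [-1.557, 1.569, -3.131]
wrist_force: [-0.6, 0.7, -0.7]
grip_width: 23.7
```

Request:
step_arm(motion=[{"dx": 0,"dy": 0,"dz": 0.5,"wx": 0,"wy": 0,"wz": 0,"gripper": -0.6},{"dx": 0,"dy": 0,"dz": 1,"wx": 0,"wy": 0,"wz": 0,"gripper": -0.6}])

```text
clock: 14.22
tool_pos: [541.2, -233.9, 93.3]
ee_rot: [-1.633, 1.568, 3.076]
wrist_force: [1.2, -0.4, -0.5]
grip_width: 23.7
```

Request:
step_arm(motion=[{"dx": 0.1,"dy": 0,"dz": 0.35,"wx": 0,"wy": 0,"wz": 0,"gripper": -0.6},{"dx": 0.25,"dy": 0,"dz": 0.58,"wx": 0,"wy": 0,"wz": 0,"gripper": -0.6},{"dx": 0.25,"dy": 0,"dz": 0.58,"wx": 0,"wy": 0,"wz": 0,"gripper": -0.6},{"dx": 0.25,"dy": 0,"dz": 0.58,"wx": 0,"wy": 0,"wz": 0,"gripper": -0.6},{"dx": 0.25,"dy": 0,"dz": 0.58,"wx": 0,"wy": 0,"wz": 0,"gripper": -0.6}])

```text
clock: 14.85
tool_pos: [543.6, -287.9, 69.8]
ee_rot: [2.543, 1.57, 0.972]
wrist_force: [0.4, 0.7, -0.6]
grip_width: 23.9
```

Request:
step_arm(motion=[{"dx": 0,"dy": 0,"dz": 0,"wx": 0,"wy": 0,"wz": 0,"gripper": -0.6},{"dx": 0,"dy": 0,"dz": 0,"wx": 0,"wy": 0,"wz": 0,"gripper": -0.6},{"dx": 0,"dy": 0,"dz": 0,"wx": 0,"wy": 0,"wz": 0,"gripper": -0.6},{"dx": 0,"dy": 0,"dz": 0,"wx": 0,"wy": 0,"wz": 0,"gripper": -0.6}])

```text
clock: 15.35
tool_pos: [543.3, -289.0, 69.6]
ee_rot: [1.644, 1.571, 0.071]
wrist_force: [-0.5, 0.3, -1.3]
grip_width: 23.6
```

Request:
step_arm(motion=[{"dx": 0.15,"dy": 0.008,"dz": 0,"wx": 0,"wy": 0,"wz": 0,"gripper": -0.6},{"dx": 0.3,"dy": 0.008,"dz": 0,"wx": 0,"wy": 0,"wz": 0,"gripper": -0.6},{"dx": 0.42,"dy": 0.008,"dz": 0,"wx": 0,"wy": 0,"wz": 0,"gripper": -0.6},{"dx": 0.46,"dy": 0.008,"dz": 0,"wx": 0,"wy": 0,"wz": 0,"gripper": -0.6},{"dx": 0.485,"dy": 0.008,"dz": 0,"wx": 0,"wy": 0,"wz": 0,"gripper": -0.6}])

```text
clock: 15.98
tool_pos: [544.0, -289.2, 20.7]
ee_rot: [-1.538, 1.571, -3.111]
wrist_force: [0.3, -0.4, -0.2]
grip_width: 23.8
```

Request:
step_arm(motion=[{"dx": 0,"dy": 0,"dz": 0,"wx": 0,"wy": 0,"wz": 0,"gripper": -0.6},{"dx": 0,"dy": 0,"dz": 0,"wx": 0,"wy": 0,"wz": 0,"gripper": -0.6},{"dx": 0,"dy": 0,"dz": 0,"wx": 0,"wy": 0,"wz": 0,"gripper": -0.6}])

```text
clock: 16.35
tool_pos: [544.3, -289.2, 21.4]
ee_rot: [1.408, 1.57, -0.165]
wrist_force: [0.1, -0.5, -0.8]
grip_width: 24.1
```

Request:
step_arm(motion=[{"dx": 0,"dy": 0,"dz": 0,"wx": 0,"wy": 0,"wz": 0,"gripper": -0.35},{"dx": 0,"dy": 0,"dz": 0,"wx": 0,"wy": 0,"wz": 0,"gripper": -0.2},{"dx": 0,"dy": 0,"dz": 0,"wx": 0,"wy": 0,"wz": 0,"gripper": -0.1},{"dx": 0,"dy": 0,"dz": 0,"wx": 0,"wy": 0,"wz": 0,"gripper": -0.1}])

```text
clock: 16.85
tool_pos: [544.0, -289.1, 21.1]
ee_rot: [1.925, 1.571, 0.352]
wrist_force: [0.2, 0.3, 0.9]
grip_width: 38.5
```

Request:
step_arm(motion=[{"dx": -0.2,"dy": 0,"dz": 0,"wx": 0,"wy": 0,"wz": 0,"gripper": -0.1},{"dx": -0.5,"dy": 0,"dz": 0,"wx": 0,"wy": 0,"wz": 0,"gripper": -0.1},{"dx": -0.72,"dy": 0,"dz": 0,"wx": 0,"wy": 0,"wz": 0,"gripper": -0.1}])

```text
clock: 17.23
tool_pos: [544.7, -289.7, 95.9]
ee_rot: [1.223, 1.568, -0.35]
wrist_force: [0.4, 0.1, 1.0]
grip_width: 39.2
```

Request:
step_arm(motion=[{"dx": 0,"dy": 0,"dz": -0.2,"wx": 0,"wy": 0,"wz": 0,"gripper": 0},{"dx": 0,"dy": 0,"dz": -0.5,"wx": 0,"wy": 0,"wz": 0,"gripper": 0},{"dx": 0,"dy": 0,"dz": -1,"wx": 0,"wy": 0,"wz": 0,"gripper": 0}])

```text
clock: 17.6
tool_pos: [543.4, -188.1, 92.6]
ee_rot: [-1.48, 1.57, -3.054]
wrist_force: [0.3, 0.2, -0.1]
grip_width: 43.5
```

Request:
step_arm(motion=[{"dx": 0,"dy": -0.25,"dz": -0.5,"wx": 0,"wy": 0,"wz": 0,"gripper": 0},{"dx": 0,"dy": -0.52,"dz": -1,"wx": 0,"wy": 0,"wz": 0,"gripper": 0}])

```text
clock: 17.85
tool_pos: [491.0, -85.6, 92.3]
ee_rot: [-1.975, 1.57, 2.738]
wrist_force: [0.3, 1.4, 0.1]
grip_width: 43.5
```

Request:
step_arm(motion=[{"dx": 0,"dy": 0,"dz": -0.5,"wx": 0,"wy": 0,"wz": 0,"gripper": 0},{"dx": 0,"dy": 0,"dz": -1,"wx": 0,"wy": 0,"wz": 0,"gripper": 0}])

```text
clock: 18.1
tool_pos: [491.1, 14.1, 92.8]
ee_rot: [-2.721, 1.57, 1.991]
wrist_force: [1.2, 0.5, 1.0]
grip_width: 43.6
```

Request:
step_arm(motion=[{"dx": 0,"dy": 0,"dz": -0.5,"wx": 0,"wy": 0,"wz": 0,"gripper": 0},{"dx": 0,"dy": 0,"dz": -1,"wx": 0,"wy": 0,"wz": 0,"gripper": 0}])

```text
clock: 18.35
tool_pos: [491.2, 113.9, 92.7]
ee_rot: [-2.017, 1.57, 2.695]
wrist_force: [0.9, 0.8, -0.1]
grip_width: 43.2
```

Request:
step_arm(motion=[{"dx": 0.15,"dy": 0,"dz": -0.16,"wx": 0,"wy": 0,"wz": 0,"gripper": 0},{"dx": 0.3,"dy": 0,"dz": -0.16,"wx": 0,"wy": 0,"wz": 0,"gripper": 0},{"dx": 0.3,"dy": 0,"dz": -0.16,"wx": 0,"wy": 0,"wz": 0,"gripper": 0},{"dx": 0.3,"dy": 0,"dz": -0.16,"wx": 0,"wy": 0,"wz": 0,"gripper": 0},{"dx": 0.3,"dy": 0,"dz": -0.16,"wx": 0,"wy": 0,"wz": 0,"gripper": 0}])

```text
clock: 18.98
tool_pos: [493.4, 126.0, 63.6]
ee_rot: [1.838, 1.57, 0.263]
wrist_force: [0.4, 0.1, 0.4]
grip_width: 43.6
```

Request:
step_arm(motion=[{"dx": 0,"dy": 0,"dz": 0,"wx": 0,"wy": 0,"wz": 0,"gripper": 0},{"dx": 0,"dy": 0,"dz": 0,"wx": 0,"wy": 0,"wz": 0,"gripper": 0},{"dx": 0,"dy": 0,"dz": 0,"wx": 0,"wy": 0,"wz": 0,"gripper": 0}])

```text
clock: 19.35
tool_pos: [492.9, 127.0, 63.2]
ee_rot: [2.008, 1.57, 0.436]
wrist_force: [-0.3, -1.0, -0.3]
grip_width: 43.5
```

Run:
```python
from h import *
c=shot('side'); s=ctrl.read_state(); print(s['tool_pos'])
for P in([613.7,-214.7,19.4],[544.1,-288.7,19.4],[491.9,127.2,22.5]): print(ballfit(c,project(c,P)[0]))
```

```text
[492.86376199 127.04794902  63.15186336]
(array([ 612.6, -215.3,   18.1]), np.float64(1.18))
(array([ 541.1, -287.5,   19.7]), np.float64(1.22))
(array([492.6, 128.3,  21.6]), np.float64(1.8))
```

Request:
step_arm(motion=[{"dx": 0.2,"dy": -0.006,"dz": 0,"wx": 0,"wy": 0,"wz": 0,"gripper": 0},{"dx": 0.4,"dy": -0.006,"dz": 0,"wx": 0,"wy": 0,"wz": 0,"gripper": 0},{"dx": 0.484,"dy": -0.006,"dz": 0,"wx": 0,"wy": 0,"wz": 0,"gripper": 0},{"dx": 0.484,"dy": -0.006,"dz": 0,"wx": 0,"wy": 0,"wz": 0,"gripper": 0},{"dx": 0.484,"dy": -0.006,"dz": 0,"wx": 0,"wy": 0,"wz": 0,"gripper": 0}])

```text
clock: 20.02
tool_pos: [492.9, 127.2, 15.4]
ee_rot: [1.958, 1.569, 0.385]
wrist_force: [0.4, -0.6, 0.1]
grip_width: 43.5
```

Request:
step_arm(motion=[{"dx": 0,"dy": 0,"dz": 0,"wx": 0,"wy": 0,"wz": 0,"gripper": 0},{"dx": 0,"dy": 0,"dz": 0,"wx": 0,"wy": 0,"wz": 0,"gripper": -0.6},{"dx": 0,"dy": 0,"dz": 0,"wx": 0,"wy": 0,"wz": 0,"gripper": -0.6},{"dx": 0,"dy": 0,"dz": 0,"wx": 0,"wy": 0,"wz": 0,"gripper": -0.6},{"dx": 0,"dy": 0,"dz": 0,"wx": 0,"wy": 0,"wz": 0,"gripper": -0.6}])

```text
clock: 20.65
tool_pos: [492.2, 127.1, 14.8]
ee_rot: [-3.137, 1.571, 1.574]
wrist_force: [-0.4, -0.5, 1.0]
grip_width: 24.0
```

Request:
step_arm(motion=[{"dx": -0.1,"dy": 0,"dz": 0,"wx": 0,"wy": 0,"wz": 0,"gripper": -0.6},{"dx": -0.3,"dy": 0,"dz": 0,"wx": 0,"wy": 0,"wz": 0,"gripper": -0.6},{"dx": -0.6,"dy": 0,"dz": 0,"wx": 0,"wy": 0,"wz": 0,"gripper": -0.6},{"dx": -0.8,"dy": 0,"dz": 0,"wx": 0,"wy": 0,"wz": 0,"gripper": -0.6},{"dx": -0.8,"dy": 0,"dz": 0,"wx": 0,"wy": 0,"wz": 0,"gripper": -0.6}])

```text
clock: 21.28
tool_pos: [493.7, 127.5, 96.6]
ee_rot: [2.002, 1.567, 0.429]
wrist_force: [-0.4, 0.5, -0.4]
grip_width: 23.8
```

Request:
step_arm(motion=[{"dx": 0,"dy": 0,"dz": 0.2,"wx": 0,"wy": 0,"wz": 0,"gripper": -0.6},{"dx": 0,"dy": 0,"dz": 0.5,"wx": 0,"wy": 0,"wz": 0,"gripper": -0.6},{"dx": 0,"dy": 0,"dz": 1,"wx": 0,"wy": 0,"wz": 0,"gripper": -0.6}])

```text
clock: 21.65
tool_pos: [490.9, 25.7, 93.4]
ee_rot: [-1.249, 1.569, -2.819]
wrist_force: [0.5, -0.6, -0.7]
grip_width: 23.5
```

Request:
step_arm(motion=[{"dx": 0,"dy": -0.02,"dz": 0.5,"wx": 0,"wy": 0,"wz": 0,"gripper": -0.6},{"dx": 0,"dy": -0.05,"dz": 1,"wx": 0,"wy": 0,"wz": 0,"gripper": -0.6}])

```text
clock: 21.9
tool_pos: [485.1, -76.1, 93.5]
ee_rot: [-1.288, 1.569, -2.862]
wrist_force: [1.7, -0.9, -0.9]
grip_width: 23.8
```

Request:
step_arm(motion=[{"dx": 0,"dy": 0,"dz": 0.5,"wx": 0,"wy": 0,"wz": 0,"gripper": -0.6},{"dx": 0,"dy": 0,"dz": 1,"wx": 0,"wy": 0,"wz": 0,"gripper": -0.6}])

```text
clock: 22.15
tool_pos: [484.7, -175.8, 93.5]
ee_rot: [-1.564, 1.569, -3.138]
wrist_force: [0.2, 0.5, -0.2]
grip_width: 23.4
```

Request:
step_arm(motion=[{"dx": 0.1,"dy": 0,"dz": 0.2,"wx": 0,"wy": 0,"wz": 0,"gripper": -0.6},{"dx": 0.25,"dy": 0,"dz": 0.31,"wx": 0,"wy": 0,"wz": 0,"gripper": -0.6},{"dx": 0.25,"dy": 0,"dz": 0.31,"wx": 0,"wy": 0,"wz": 0,"gripper": -0.6},{"dx": 0.25,"dy": 0,"dz": 0.31,"wx": 0,"wy": 0,"wz": 0,"gripper": -0.6},{"dx": 0.25,"dy": 0,"dz": 0.31,"wx": 0,"wy": 0,"wz": 0,"gripper": -0.6}])

```text
clock: 22.78
tool_pos: [486.9, -203.5, 70.0]
ee_rot: [1.939, 1.57, 0.367]
wrist_force: [-0.1, -0.2, -0.7]
grip_width: 23.7
```

Request:
step_arm(motion=[{"dx": 0,"dy": 0,"dz": 0,"wx": 0,"wy": 0,"wz": 0,"gripper": -0.6},{"dx": 0,"dy": 0,"dz": 0,"wx": 0,"wy": 0,"wz": 0,"gripper": -0.6},{"dx": 0,"dy": 0,"dz": 0,"wx": 0,"wy": 0,"wz": 0,"gripper": -0.6},{"dx": 0,"dy": 0,"dz": 0,"wx": 0,"wy": 0,"wz": 0,"gripper": -0.6}])

```text
clock: 23.28
tool_pos: [486.6, -204.0, 69.7]
ee_rot: [1.754, 1.571, 0.182]
wrist_force: [-0.1, 0.8, 0.6]
grip_width: 23.8
```

Request:
step_arm(motion=[{"dx": 0.15,"dy": 0.006,"dz": 0,"wx": 0,"wy": 0,"wz": 0,"gripper": -0.6},{"dx": 0.3,"dy": 0.006,"dz": 0,"wx": 0,"wy": 0,"wz": 0,"gripper": -0.6},{"dx": 0.42,"dy": 0.006,"dz": 0,"wx": 0,"wy": 0,"wz": 0,"gripper": -0.6},{"dx": 0.46,"dy": 0.006,"dz": 0,"wx": 0,"wy": 0,"wz": 0,"gripper": -0.6},{"dx": 0.485,"dy": 0.006,"dz": 0,"wx": 0,"wy": 0,"wz": 0,"gripper": -0.6}])

```text
clock: 23.9
tool_pos: [487.1, -204.1, 20.8]
ee_rot: [-1.227, 1.571, -2.8]
wrist_force: [1.1, 0.2, -0.1]
grip_width: 24.2
```

Request:
step_arm(motion=[{"dx": 0,"dy": 0,"dz": 0,"wx": 0,"wy": 0,"wz": 0,"gripper": -0.6},{"dx": 0,"dy": 0,"dz": 0,"wx": 0,"wy": 0,"wz": 0,"gripper": -0.6},{"dx": 0,"dy": 0,"dz": 0,"wx": 0,"wy": 0,"wz": 0,"gripper": -0.6}])

```text
clock: 24.28
tool_pos: [487.5, -204.0, 21.5]
ee_rot: [1.591, 1.57, 0.019]
wrist_force: [-0.9, 0.3, -0.3]
grip_width: 23.9
```

Release, rise and move clear for the last look.

Request:
step_arm(motion=[{"dx": 0,"dy": 0,"dz": 0,"wx": 0,"wy": 0,"wz": 0,"gripper": -0.35},{"dx": 0,"dy": 0,"dz": 0,"wx": 0,"wy": 0,"wz": 0,"gripper": -0.2},{"dx": 0,"dy": 0,"dz": 0,"wx": 0,"wy": 0,"wz": 0,"gripper": -0.1},{"dx": 0,"dy": 0,"dz": 0,"wx": 0,"wy": 0,"wz": 0,"gripper": -0.1}])

```text
clock: 24.78
tool_pos: [487.2, -204.0, 21.2]
ee_rot: [1.763, 1.571, 0.191]
wrist_force: [0.5, 0.2, 0.7]
grip_width: 38.3
```

Request:
step_arm(motion=[{"dx": -0.2,"dy": 0,"dz": 0,"wx": 0,"wy": 0,"wz": 0,"gripper": -0.1},{"dx": -0.5,"dy": 0,"dz": 0,"wx": 0,"wy": 0,"wz": 0,"gripper": -0.1},{"dx": -1,"dy": 0,"dz": 0,"wx": 0,"wy": 0,"wz": 0,"gripper": -0.1}])

```text
clock: 25.15
tool_pos: [485.8, -203.5, 120.8]
ee_rot: [-1.698, 1.567, 3.012]
wrist_force: [1.1, 0.4, 1.2]
grip_width: 38.6
```

Request:
step_arm(motion=[{"dx": -0.2,"dy": 0,"dz": -0.4,"wx": 0,"wy": 0,"wz": 0,"gripper": -0.1},{"dx": -0.5,"dy": 0,"dz": -1,"wx": 0,"wy": 0,"wz": 0,"gripper": -0.1}])

```text
clock: 25.4
tool_pos: [487.0, -108.5, 170.0]
ee_rot: [0.902, 1.57, -0.674]
wrist_force: [1.0, 0.5, -0.6]
grip_width: 39.1
```

Request:
step_arm(motion=[{"dx": 0,"dy": 0,"dz": -0.5,"wx": 0,"wy": 0,"wz": 0,"gripper": -0.1},{"dx": 0,"dy": 0,"dz": -1,"wx": 0,"wy": 0,"wz": 0,"gripper": -0.1},{"dx": 0,"dy": 0,"dz": -1,"wx": 0,"wy": 0,"wz": 0,"gripper": -0.1},{"dx": 0,"dy": 0,"dz": -1,"wx": 0,"wy": 0,"wz": 0,"gripper": -0.1}])

```text
clock: 25.9
tool_pos: [487.5, -8.8, 169.1]
ee_rot: [0.004, 1.57, -1.569]
wrist_force: [0.5, -1.0, -0.2]
grip_width: 38.8
```

Run:
```python
from h import *
print(ctrl.read_state()['tool_pos'])
o=np.zeros((600,800,3),np.uint8)
for n,(v0,v1,u0,u1),x in(('top',(217,297,368,448),0),('side',(276,356,306,396),400)):
    c=shot(n); o[:360,x:x+400]=cv2.resize(c['pixels'][v0:v1,u0:u1,::-1],(400,360),interpolation=cv2.INTER_CUBIC)
    for P in([613.7,-214.7,19.4],[487.4,-204.3,19.4],[544.1,-288.7,19.4]): print(n,ballfit(c,project(c,P)[0],3))
    if n=='side': o[360:,:400]=cv2.resize(c['pixels'][180:276,200:360,::-1],(400,240))
    else: o[360:,400:]=cv2.resize(c['pixels'][:,:,::-1],(400,240))
cv2.imwrite('pics/fin.png',o)
```

```text
[487.4873661   -8.81078906 169.11196289]
top (array([ 616.1, -212.2,   21.4]), np.float64(2.0))
top (array([ 491.6, -205.8,   20.8]), np.float64(1.61))
top (array([ 544.4, -287. ,   18.9]), np.float64(1.59))
side (array([ 611.8, -214.5,   17.5]), np.float64(1.06))
side (array([ 484.8, -206. ,   17.6]), np.float64(1.54))
side (array([ 541.6, -291.9,   17.1]), np.float64(1.29))
```

View pics/fin.png

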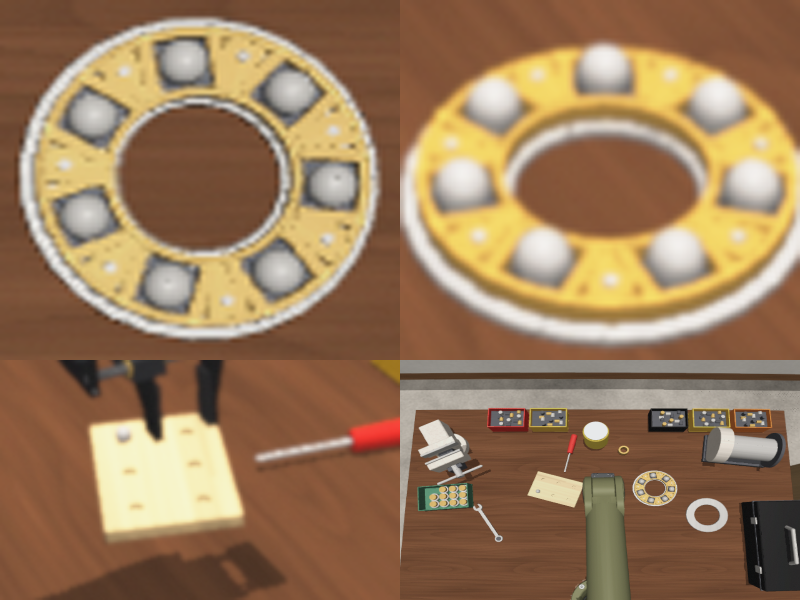

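All seven windows hold seated balls: the new ones are at about (185,62), (330,185) and (168,285) in the top crop. The small ball is still in its recess at (123,433) in the board crop, and the other items haven't moved.

```bash
python3 -c "
from cell import ctrl
print(ctrl.sign_off())"
```

```text
the job is handed in; nothing more can be done
None
```

The three big balls are now in the cage's empty windows, and I handed the job in at about 26 s on the robot's clock, against the 72 s limit. ball_1 went into pocket_a, ball_2 into pocket_c and ball_3 into pocket_b. Each was let go with its underside roughly level with the cage top or a little below it.

**Final check:** The last top and side pictures show all seven windows filled. The small ball is still in its recess, the other bench items look unmoved, and the gripper is raised clear and empty. Wrist force readings stayed under about 2 N.

**Disagreements:**
- **Depth-based positions:** fits on the seated balls scattered by 2–5 mm between the two cameras. I relied on the pictures to judge that they were seated.
- **First pick:** ball_1 was gripped about 2–4 mm off-centre along the pads because the arm had not settled before going down. I allowed for this when placing it, and it seated properly.
- **Grip width:** it read about 24 mm on the 25 mm balls throughout.

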